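# Slide the cup to the viewing ring and hold the mirror flap at its balance point

### The job

Slide the steel sample cup along the worktop, without lifting or tipping it, from the yellow ring to the green ring and leave it centred there. Then take the red knob of the inspection mirror flap, swing the flap up from its rear stop to its over-centre balance point, where it stands upright, and finish with the gripper holding it still there; never let it drop over to the front. Leave the bottle, the steel dish and the black eyepiece where they stand.

Things in the scene. Friction and masses are not known exactly. Their poses are not given: they have to be found in the camera images.
- cup: Open stainless-steel sample cup with a weld bead round its middle, 33 mm outer diameter, 28 mm high, about 3 mm wall, 60 to 100 g. It stands upright in the yellow ring at first. Origin at the centre of its underside, z up. Can be gripped from above across its diameter.
- green_ring: Flat green painted ring on the worktop (no height), 40 mm inner and 50 mm outer diameter: where the cup must go. Origin at its centre on the worktop. It may be to the left or to the right of the yellow one.
- yellow_ring: The same ring in yellow: where the cup stands at first. Origin at its centre on the worktop.
- stand: Fixed grey stand of the mirror flap, base 70 x 156 x 10 mm, two hinge cheeks 63 mm high at its ends. Origin at the centre of its underside; its own x axis points to its rear, away from the robot (turned by up to 0.25 rad), its y axis runs along the hinge. The two rings lie in front of it (towards the robot).
- hinge_point (a point): Middle of the flap's hinge axis, 50 mm above the worktop over the stand's origin. The axis is level, along the stand's y axis.
- mirror: The mirror flap, 0.18 to 0.35 kg: black-framed plate 108 mm wide, 10 mm thick, from 4 to 82 mm from the hinge axis, bright mirror on its front face; from its top edge a 10 mm stalk carries the red knob. Origin on the hinge axis; its z axis points from the hinge to the knob, y along the hinge.
- flap_knob (a point): Centre of the red knob of the flap, a lying cylinder 18 mm in diameter and 26 mm long, its length parallel to the hinge axis, 125 mm from that axis. It is free on both ends and above, so it can be pinched from above across its ends or across its diameter; between its ends it turns freely enough in the fingers.
- flap (a joint): Angle of the flap, rad: 0 = upright, the balance point, with the knob straight above the hinge axis; positive = leaning to the rear (stand's +x), negative = leaning to the front. Rubber stops at +0.50 and -0.50. It starts leaning on the rear stop. The hinge is almost free of friction: let go anywhere it falls to one of the stops.
- bottle: White squeeze bottle with a red cap, 46 mm in diameter, 140 mm high, a bystander. Origin at the centre of its underside.
- dish: Round steel dish with screws, 71 mm in diameter, 14 mm high, a bystander in front of the rings. Origin at the centre of its underside.
- eyepiece: Black magnifier eyepiece, 38 mm in diameter, 34 mm high, a bystander to the right of the stand. Origin at the centre of its underside.

How it is judged:
By the outcome, as a careful person would: the job done as asked, in the order asked, and still so for the second after the job is handed in, while the arm keeps its last pose, push and grip.
It also fails if it takes over 48 s, if anything falls off the work surface, if the arm or the gripper's body presses on something with over 40 N, if the wrist force passes 120 N, or if a joint passes its speed limit or range.

### The arm

A 6-joint arm with a two-finger parallel gripper is mounted at the origin on a cart in front of the work surface, level with it; the furniture and walls round the work are solid. World frame = base frame: x ahead of the robot, y to its left, z up, the work surface at z = 0. Lengths are in m, angles in rad, forces in N, time in s.
With the tool pointing down it reaches from about 0.3 to 0.85 m from the base axis. Payload 5.4 kg.
Tool frame: the origin (TCP) lies at the centre of the arm's flange, where the gripper is bolted on; the fingertips stand 173 mm ahead of it and the grasp point (between the pads) lies 155 mm ahead of it; z points along the fingers, y is the line along which they close (so a half turn about z gives the same grasp; the last joint's range is limited). The gripper opens to 85 mm and grips with 20 to 120 N. Pads are 22 mm wide; open, the fingers measure 114 mm over their backs; the gripper's body (76 mm by 85 mm) begins 54 mm behind the grasp point. The pads swing forward as they close: fully open they stand 13 mm farther back than shut.
Start: joints at [-1.445, 0.158, 1.597, -0, 1.386, -0.21], TCP at [0.189, -0.543, 0.405] pointing down, gripper open.
Joint ranges: [-2.91, 2.91], [-0.94, 2.29], [0.18, 2.7], [-1.29, 4.43], [0.17, 2.64], [-3, 3]. Speed limits (rad/s): [2.57, 2.57, 3.14, 3.14, 3.14, 3.14].

### API

Orientations are given as a rotation vector (axis times angle).
In Python, from station import robot gives the robot as it stands.
- The arm moves only by the tool hand_motion, called after "Request:" by a JSON object that holds its "api" and its "payload", one argument or row to a line. Schema: {"type":"object","properties":{"motion":{"type":"object","properties":{"plan":{"type":"array","items":{"type":"array","items":{"type":"number"},"minItems":4,"maxItems":4},"minItems":1,"maxItems":10}},"additionalProperties":false,"required":["plan"]},"jaw":{"type":"number"},"grip_n":{"type":"number"},"only":{"type":"string"},"quiet":{"type":"boolean"},"lines":{"type":"string"}},"required":["motion"],"additionalProperties":false}. motion is an object whose key "plan" holds a list of rows, 1 to 10 of them, each of 4 numbers: dx, dy, dz in m, then a turn about the tool's z in rad; each row is the pose to reach, as a shift and turn from the pose commanded when the call began, along the tool's axes at that moment; what a row does not reach only later rows make up. A row lasts 1/10 s, in which the tool goes at most 0.05 m and 0.15 rad, less where a joint would pass 70% of its speed; a pose out of reach is approached as far as the arm can. jaw is the finger opening in m, set as the call begins (left out keeps the last). The fingers move at their own pace and stop on an object; grip_n is the grip in N (left out, the last holds). Time passes only in rows, so rows that do not move let the fingers close. The tool returns the time, the measured TCP pose, the force, the opening and the grip force at its end. only (a regular expression) keeps the lines of the reply that match it, lines (a string "A,B") keeps lines A to B, and quiet returns only ok. Input that does not fit is refused with a message, and nothing moves.
- robot.get_obs(): the state, without advancing time (a new reading comes with each control period).
- robot.camera(name): name is "scene" or "top" or "wrist"; returns a dict with "pixels" (400x640x3 uint8, red, green, blue), "K" (3x3 intrinsics, pixels), "R" (3x3) and "t" (3): a world point X has camera coordinates R X + t. Camera axes: x right, y down, z forward; pixel columns grow to the right and rows downward; lengths in m; the calibration is good to about 2 mm. A picture is of the moment at which its call begins. There is no depth.
- robot.job_done(): hands the job in; it is judged then, once.
The state is a dict: "clock": time; "qpos": joint angles; "joint_velocities": joint speeds; "tau": joint torques, N m; "eef_pos": TCP position; "ee_rot": TCP orientation; "ft_force": force on the tool from outside, world axes, zero at the start; "moment": the same for the moment, N m; "finger_gap": finger opening in m; "finger_force": force on a finger pad.
Only numpy, scipy, OpenCV 4.12 (cv2) and the standard library are available. Lean on these libraries where they do the work, as an engineer would, in place of code of your own. Each camera call takes 0.05 s, during which the arm holds its last target. There are 200 camera calls.

## Working session

There is one attempt and no reset: what is moved stays moved. The work goes in short steps, Python scripts to look and compute and a tool call to move; the robot and the scene stay as the last step left them, time stands still between calls to the robot, and variables do not carry over. Pictures are saved under pics/ and viewed, at most 10 in all, crops included, and the job is handed in when it is done.

```bash
ls; mkdir -p pics; python3 - <<'E'
from station import robot
import cv2,numpy as np
for n in ["scene","top"]:
    c=robot.camera(n); cv2.imwrite(f"pics/{n}0.png",c["pixels"][:,:,::-1]); np.savez(f"{n}0.npz",**c)
    print(n,c["K"].round(1).tolist(),(-c["R"].T@c["t"]).round(3),c["R"].round(2).tolist())
o=robot.get_obs();print(o)
E
```

```text
pics
station.py
scene [[467.4, 0.0, 312.4], [0.0, 467.4, 199.1], [0.0, 0.0, 1.0]] [-0.172  0.494  0.54 ] [[-0.49, -0.87, -0.02], [-0.4, 0.24, -0.88], [0.77, -0.43, -0.47]]
top [[506.7, 0.0, 319.8], [0.0, 506.7, 207.7], [0.0, 0.0, 1.0]] [0.406 0.151 1.075] [[0.01, -1.0, 0.01], [-1.0, -0.01, -0.08], [0.08, -0.01, -1.0]]
{'clock': 0.1, 'qpos': array([-1.44512499e+00,  1.58972177e-01,  1.59815345e+00, -9.59765898e-06,
        1.38624815e+00, -2.10085510e-01]), 'joint_velocities': array([-0.00118102,  0.0002595 , -0.00246394,  0.00098706, -0.00015918,
        0.0002021 ]), 'tau': array([-9.92575369e-04, -3.96995831e+01, -3.32338035e+01, -3.30087150e-04,
        4.17360410e-03,  1.82778132e-05]), 'eef_pos': array([ 0.18940505, -0.54262133,  0.40379928]), 'ee_rot': array([-3.09567114e+00, -5.24637116e-01, -1.03188407e-04]), 'ft_force': array([0.73835842, 0.57365783, 0.18734037]), 'moment': array([-0.01478033, -0.08536826,  0.07147467]), 'finger_force': 0.0, 'finger_gap': 0.08581512423115605}
```

View pics/scene0.png

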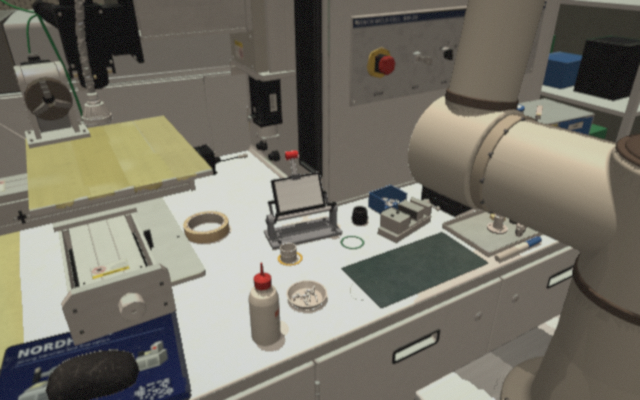

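View pics/top0.png

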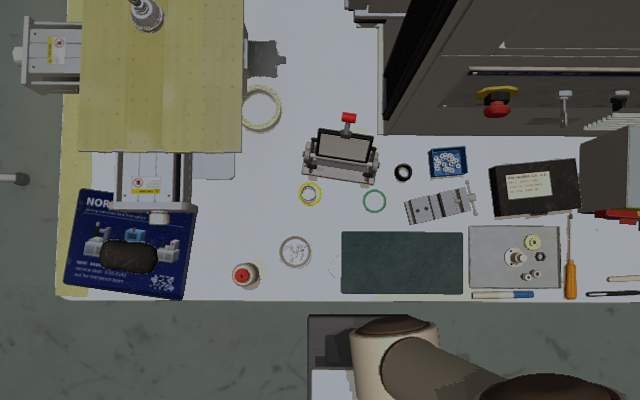

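The scene view shows the cup at about (289,252) in the yellow ring, the green ring at (352,242), the flap at (298,195) and the red knob at (291,155). In the top view the cup is at (310,194), the green ring at (375,201), the knob at (348,118), the eyepiece at (403,172), the dish at (295,252) and the bottle at (245,275).

```bash
cat > h.py <<'E'
import numpy as np,cv2
def ray(c,p):
    d=c["R"].T@np.linalg.inv(c["K"])@np.array([p[0],p[1],1.]); return -c["R"].T@c["t"],d
def plane(c,p,z):
    o,d=ray(c,p); return o+d*(z-o[2])/d[2]
def tri(c1,p1,c2,p2):
    a,d=ray(c1,p1);b,e=ray(c2,p2)
    s=np.linalg.lstsq(np.c_[d,-e],b-a,rcond=None)[0]
    P,Q=a+d*s[0],b+e*s[1]; return (P+Q)/2,np.linalg.norm(P-Q)
def mask(c,lo,hi,roi):
    h=cv2.cvtColor(c["pixels"],cv2.COLOR_RGB2HSV); m=cv2.inRange(h,lo,hi); k=np.zeros_like(m); x0,y0,x1,y1=roi; k[y0:y1,x0:x1]=1
    return m*k
def hull(m):
    return cv2.convexHull(cv2.findNonZero(m))
E
python3 - <<'E'
from h import *
T=dict(np.load("top0.npz"));S=dict(np.load("scene0.npz"))
rois={"g":((350,180,400,220),(330,225,375,255)),"y":((292,175,330,212),(272,235,310,272)),"r":((330,105,365,140),(280,145,303,165))}
rng={"g":((55,70,40),(95,255,255)),"y":((18,90,90),(35,255,255)),"r":((0,150,80),(8,255,255))}
for k in rng:
    for c,r in zip((T,S),rois[k]):
        h=hull(mask(c,*rng[k],r)); e=cv2.fitEllipse(h); mr=cv2.minAreaRect(h)
        z={"g":0,"y":0,"r":.16}[k]
        print(k,len(h),np.round(e[0],1),np.round(e[1],1),np.round(mr[0],1),np.round(mr[1],1),round(mr[2],1),plane(c,e[0],z).round(4),plane(c,mr[0],z).round(4))
        if k=="r": print(cv2.boxPoints(mr).round(1).tolist())
cr=cv2.resize(T["pixels"][95:215,285:425,::-1],None,fx=5,fy=5,interpolation=cv2.INTER_CUBIC);cv2.imwrite("pics/tc.png",cr)
cr=cv2.resize(S["pixels"][140:275,250:380,::-1],None,fx=4.4,fy=4.4,interpolation=cv2.INTER_CUBIC);cv2.imwrite("pics/sc.png",cr)
E
```

```text
g 18 [374.2 200.8] [22.2 22.7] [374. 201.] [22. 22.] 90.0 [0.5024 0.0276 0.    ] [0.502  0.0279 0.    ]Traceback (most recent call last):
  File "<stdin>", line 7, in <module>
  File "h.py", line 14, in hull
    return cv2.convexHull(cv2.findNonZero(m))
           ~~~~~~~~~~~~~~^^^^^^^^^^^^^^^^^^^^
cv2.error: OpenCV(4.12.0) /io/opencv/modules/imgproc/src/convhull.cpp:143: error: (-215:Assertion failed) total >= 0 && (depth == CV_32F || depth == CV_32S) in function 'convexHull'
```

```bash
python3 - <<'E'
from h import *
T=dict(np.load("top0.npz"));S=dict(np.load("scene0.npz"))
hs=cv2.cvtColor(S["pixels"],cv2.COLOR_RGB2HSV); print(hs[242,330:376:1].tolist()[8:16], hs[258,272:310:2].tolist())
rois={"g":((350,180,400,220),(336,230,370,252)),"y":((292,175,330,212),(272,235,310,272)),"r":((330,105,365,140),(280,145,303,165))}
rng={"g":((50,50,30),(100,255,255)),"y":((14,90,70),(35,255,255)),"r":((0,130,60),(8,255,255))}
cr=cv2.resize(T["pixels"][95:215,285:425,::-1],None,fx=5,fy=5,interpolation=cv2.INTER_CUBIC);cv2.imwrite("pics/tc.png",cr)
cr=cv2.resize(S["pixels"][140:275,250:380,::-1],None,fx=4.4,fy=4.4,interpolation=cv2.INTER_CUBIC);cv2.imwrite("pics/sc.png",cr)
for k in rng:
    for c,r in zip((T,S),rois[k]):
        m=mask(c,*rng[k],r)
        if not m.any(): print("none",k); continue
        h=hull(m); e=cv2.fitEllipse(h); mr=cv2.minAreaRect(h)
        z={"g":0,"y":0,"r":.16}[k]
        print(k,len(h),np.round(e[0],1),np.round(e[1],1),np.round(mr[0],1),np.round(mr[1],1),round(mr[2],1),plane(c,e[0],z).round(4),plane(c,mr[0],z).round(4))
        if k=="r": print(cv2.boxPoints(mr).round(1).tolist())
E
```

```text
[[40, 7, 215], [50, 11, 200], [54, 26, 158], [63, 56, 132], [60, 30, 151], [50, 12, 196], [41, 10, 214], [39, 8, 216]] [[45, 5, 216], [45, 5, 216], [28, 19, 213], [21, 132, 211], [20, 84, 157], [18, 44, 98], [15, 44, 104], [18, 40, 108], [16, 45, 107], [18, 45, 102], [19, 43, 96], [16, 43, 89], [18, 33, 115], [21, 28, 189], [21, 107, 207], [19, 87, 208], [45, 5, 217], [53, 5, 217], [45, 5, 217]]
g 17 [374.1 200.8] [22.7 23.2] [374. 201.] [22. 22.] 90.0 [0.5024 0.0278 0.    ] [0.502  0.0279 0.    ]
g 6 [352.1 241.5] [ 9.8 22.3] [352.  241.5] [22.1  3.1] 5.4 [0.5041 0.0266 0.    ] [0.5041 0.0266 0.    ]
y 21 [309.6 193.4] [23.  23.2] [309.5 193.5] [22.6 22.6] 45.0 [0.5172 0.1654 0.    ] [0.517  0.1655 0.    ]
y 11 [289.7 257.8] [14.1 24.2] [289.8 259. ] [11.5 23.5] 80.5 [0.5183 0.1655 0.    ] [0.5146 0.1672 0.    ]
r 9 [349.  117.3] [ 9.8 16.3] [348.6 117.5] [13.3  8.8] 8.1 [0.6416 0.092  0.16  ] [0.6411 0.0927 0.16  ]
[[341.3999938964844, 120.9000015258789], [342.70001220703125, 112.19999694824219], [355.79998779296875, 114.0999984741211], [354.6000061035156, 122.80000305175781]]
r 10 [291.1 154.4] [ 9.8 13.1] [291.2 154.1] [ 7.8 12.6] 77.5 [0.6451 0.0909 0.16  ] [0.6466 0.0897 0.16  ]
[[284.20001220703125, 151.60000610351562], [296.5, 148.89999389648438], [298.20001220703125, 156.5], [285.8999938964844, 159.1999969482422]]
```

View pics/tc.png

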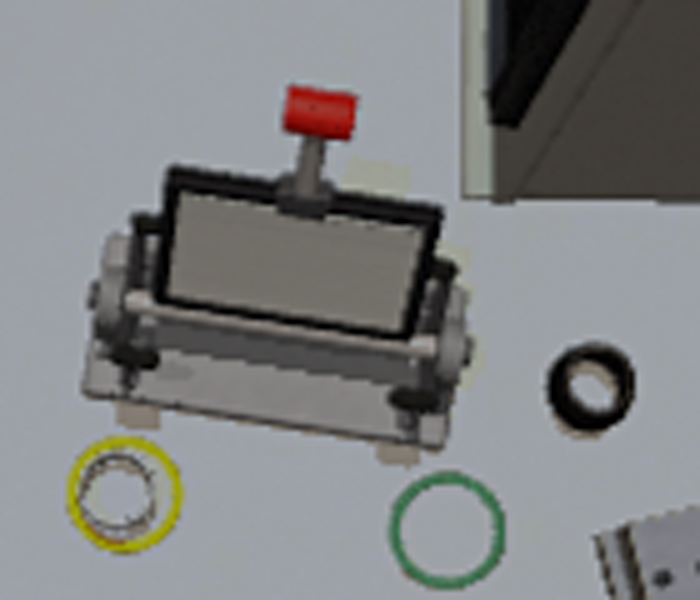

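View pics/sc.png

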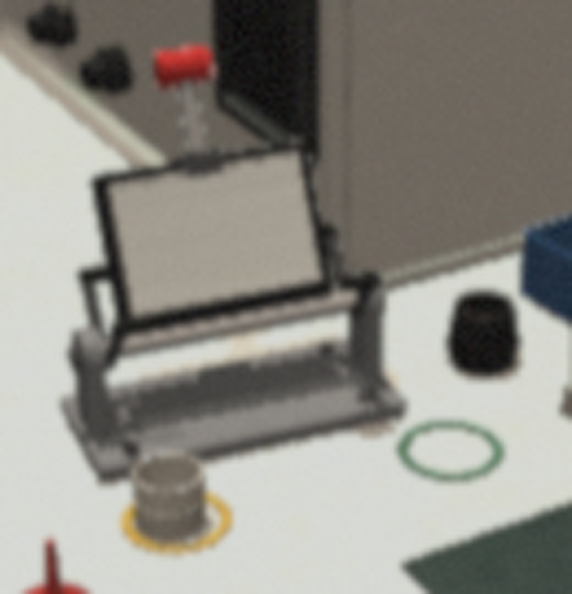

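The top crop shows the stand turned slightly clockwise. Its front edge runs from (85,397) to (442,449), the hinge pins are at (93,297) and (470,350), and the cup rim is at (117,491), a bit left in its ring. The scene crop confirms the cup is upright and the flap is leaning back.

```bash
cat > go.py <<'E'
import sys,numpy as np
from scipy.spatial.transform import Rotation as Rn
from station import robot
def delta(target,yaw):
    """target TCP, yaw = angle of tool y axis mod pi; prints shift in tool axes of now"""
    o=robot.get_obs();R=Rn.from_rotvec(o["ee_rot"]).as_matrix()
    y=R[:,1];a=np.arctan2(y[1],y[0]);d=(yaw-a+np.pi/2)%np.pi-np.pi/2
    print("t",o["clock"],"tcp",o["eef_pos"].round(4),"tilt",R[:,2].round(4),"q",o["qpos"].round(2),"f",o["ft_force"].round(1),"gap",round(o["finger_gap"],4))
    print("shift",(R.T@(np.array(target)-o["eef_pos"])).round(4),"turn",round(-d,3))
E
python3 - <<'E'
from h import *
from go import delta
T=dict(np.load("top0.npz"));S=dict(np.load("scene0.npz"))
f=lambda u,v:((u+.5)/5-.5+285,(v+.5)/5-.5+95)
g=lambda u,v:((u+.5)/4.4-.5+250,(v+.5)/4.4-.5+140)
print("cup",plane(T,f(117,491),.028),plane(S,g(168.5,466),.028))
a,b=plane(T,f(85,397),0.0),plane(T,f(442,449),0.0);print("edge",a,b)
p,q=plane(T,f(93,297),.05),plane(T,f(470,350),.05);print("pins",p,q,(p+q)/2,"yaw",[np.arctan2(-(m-n)[0],(m-n)[1]) for m,n in((a,b),(p,q))])
print("edge S",plane(S,g(105,480),0),plane(S,g(403,412),0))
print("knob",tri(T,(348.6,117.4),S,(291.2,154.2)))
e=[tri(T,x,S,y)[0] for x,y in(((342.0,116.5),(285,155.4)),((355.2,118.4),(297.4,152.7)))];print("ends",e,np.arctan2(-(e[0]-e[1])[0],(e[0]-e[1])[1]))
print("wall",plane(T,f(462,195),0),plane(T,f(500,200),0))
delta((.518,.169,.30),np.pi/2-.15)
E
```

```text
cup [0.51555962 0.16825198 0.028     ] [0.52128604 0.16667823 0.028     ]
edge [0.55878322 0.18271383 0.        ] [0.5375687  0.03001806 0.        ]
pins [0.59288043 0.17837248 0.05      ] [0.5722259  0.02416227 0.05      ] [0.58255316 0.10126738 0.05      ] yaw [np.float64(-0.13804958484002489), np.float64(-0.1331451183396046)]
edge S [0.56391613 0.17950061 0.        ] [0.54279483 0.0287941  0.        ]
knob (array([0.64068861, 0.09285307, 0.16248536]), np.float64(0.0001671526092642409))
ends [array([0.6427726 , 0.10552742, 0.16178601]), array([0.63819174, 0.0802666 , 0.16403876])] -0.1793931249566446
wall [0.64769567 0.02125193 0.        ] [0.64564965 0.00488033 0.        ]
t 0.1 tcp [ 0.1894 -0.5426  0.4038] tilt [-2.0e-04  1.8e-03 -1.0e+00] q [-1.45  0.16  1.6  -0.    1.39 -0.21] f [0.7 0.6 0.2] gap 0.0858
shift [ 0.5447 -0.5634  0.105 ] turn 0.486
```

Request:
{"api": "hand_motion", "payload": {
  "motion": {"plan": [[0.05,-0.05,0,0.05],[0.1,-0.1,0,0.1],[0.15,-0.15,0,0.15],[0.2,-0.2,0,0.2],[0.25,-0.25,0,0.25],[0.3,-0.3,0,0.3],[0.35,-0.35,0,0.35],[0.4,-0.4,0,0.4],[0.4,-0.4,0,0.476],[0.4,-0.4,0,0.476]]},
  "jaw": 0.06,
  "grip_n": 20
}}

```text
clock: 1.1
eef_pos: [0.407, -0.0905, 0.4046]
ee_rot: [3.133, -0.223, 0.001]
ft_force: [1.1, -1.0, 0.0]
finger_gap: 0.0596
finger_force: 0.0
```

```bash
python3 -c "
from go import *
delta((.517,.168,.30),np.pi/2-.14)"
```

```text
t 1.1 tcp [ 0.407  -0.0905  0.4046] tilt [ 3.e-04 -2.e-04 -1.e+00] q [-0.51 -0.28  2.01 -0.    1.4   1.2 ] f [ 1.1 -1.   0. ] gap 0.0596
shift [ 0.0723 -0.2715  0.1046] turn -0.002
```

Request:
{"api": "hand_motion", "payload": {
  "motion": {"plan": [[0.01,-0.04,0.01,0],[0.02,-0.08,0.03,0],[0.03,-0.12,0.05,0],[0.04,-0.16,0.065,0],[0.05,-0.2,0.08,0],[0.06,-0.24,0.095,0],[0.072,-0.27,0.104,0],[0.072,-0.271,0.104,0],[0.072,-0.271,0.104,0],[0.072,-0.271,0.104,0]]}
}}

```text
clock: 2.1
eef_pos: [0.5157, 0.1651, 0.3008]
ee_rot: [3.133, -0.221, -0.0]
ft_force: [0.1, -0.8, -0.2]
finger_gap: 0.0601
finger_force: 0.0
```

```bash
python3 - <<'E'
from go import *
import cv2
delta((.517,.168,.19),np.pi/2-.14)
from h import *
c=robot.camera("wrist");np.savez("w1.npz",**c);cv2.imwrite("pics/w1.png",c["pixels"][:,:,::-1])
print(-c["R"].T@c["t"])
E
```

```text
t 2.1 tcp [0.5157 0.1651 0.3008] tilt [-1.e-04 -3.e-04 -1.e+00] q [ 0.09  0.18  1.79 -0.    1.17  1.8 ] f [ 0.1 -0.8 -0.2] gap 0.0601
shift [ 0.0009 -0.0031  0.1108] turn -0.001
[0.58455437 0.15587773 0.26909095]
```

View pics/w1.png

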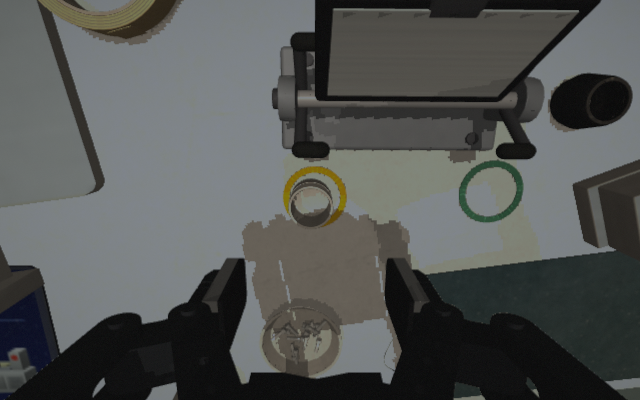

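The wrist view shows the cup between the fingers' columns, rim at about (310,205). The yellow ring is at (316,195), the green ring at (491,191), and the stand is behind with nothing in the way.

```bash
python3 - <<'E'
from h import *
c=dict(np.load("w1.npz"))
for k,lo,hi,r in (("y",(15,120,80),(35,255,255),(270,155,360,240)),("g",(55,70,40),(95,255,255),(440,150,535,235))):
    h=hull(mask(c,lo,hi,r));e=cv2.fitEllipse(h);print(k,np.round(e[0],1),np.round(e[1],1),plane(c,e[0],0).round(4))
p=c["pixels"][165:240,270:360]
cv2.imwrite("pics/w1c.png",cv2.resize(p[:,:,::-1],None,fx=7,fy=7,interpolation=cv2.INTER_CUBIC))
E
```

```text
y [314.4 196.6] [61.  63.1] [0.5159 0.1661 0.    ]
g [490.5 191.1] [57.7 66.4] [0.5008 0.0289 0.    ]
```

View pics/w1c.png

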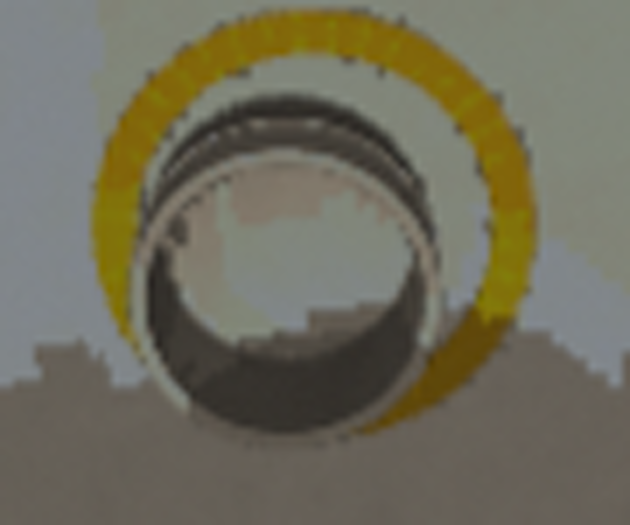

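The crop shows the rim centred at about (286,297), which is full pixel (310.4,207).

```bash
python3 - <<'E'
from h import *
from go import delta
c=dict(np.load("w1.npz"));p=plane(c,(310.4,207),.028);print(p)
delta((p[0],p[1],.181),np.pi/2-.14)
E
```

```text
[0.51587748 0.16893523 0.028     ]
t 2.15 tcp [0.5158 0.1649 0.3011] tilt [ 4.e-04 -2.e-04 -1.e+00] q [ 0.09  0.18  1.79 -0.    1.17  1.8 ] f [-0.   0.3  0.9] gap 0.0599
shift [-0.0005 -0.0041  0.1201] turn -0.001
```

Request:
{"api": "hand_motion", "payload": {
  "motion": {"plan": [[0,-0.002,0.03,0],[0,-0.004,0.06,0],[0,-0.004,0.085,0],[0,-0.004,0.1,0],[0,-0.004,0.11,0],[0,-0.004,0.11,0],[0,-0.004,0.11,0]]}
}}

```text
clock: 2.85
eef_pos: [0.5171, 0.1695, 0.1918]
ee_rot: [-3.134, 0.221, -0.003]
ft_force: [-0.3, 0.6, -0.8]
finger_gap: 0.0601
finger_force: 0.0
```

```bash
python3 -c "
from go import *
delta((.5157,.1688,.18),np.pi/2-.14)"
```

```text
t 2.85 tcp [0.5171 0.1695 0.1918] tilt [ 1.7e-03  2.0e-04 -1.0e+00] q [ 0.09  0.35  1.83 -0.    0.96  1.81] f [-0.3  0.6 -0.8] gap 0.0601
shift [-0.0013  0.0009  0.0118] turn -0.001
```

Request:
{"api": "hand_motion", "payload": {
  "motion": {"plan": [[-0.001,0.0005,0.006,0],[-0.001,0.0005,0.012,0],[-0.001,0.0005,0.012,0],[-0.001,0.0005,0.012,0]]}
}}

```text
clock: 3.25
eef_pos: [0.5153, 0.1694, 0.1786]
ee_rot: [3.134, -0.22, -0.001]
ft_force: [-0.3, 0.6, -1.1]
finger_gap: 0.0598
finger_force: 0.0
```

Request:
{"api": "hand_motion", "payload": {
  "motion": {"plan": [[0,0,0,0],[0,0,0,0],[0,0,0,0],[0,0,0,0],[0,0,0,0],[0,0,0,0]]},
  "jaw": 0.02,
  "grip_n": 25
}}

```text
clock: 3.85
eef_pos: [0.5157, 0.1694, 0.1791]
ee_rot: [-3.134, 0.22, -0.001]
ft_force: [0.3, 0.1, 4.0]
finger_gap: 0.0312
finger_force: 25.2
```

```bash
python3 -c "
from go import *
delta((.5025,.0283,.18),np.pi/2-.14)"
```

```text
t 3.85 tcp [0.5157 0.1694 0.1791] tilt [ 7.e-04  2.e-04 -1.e+00] q [0.09 0.37 1.84 0.   0.93 1.81] f [0.3 0.1 4. ] gap 0.0312
shift [ 0.0067  0.1416 -0.001 ] turn -0.0
```

Request:
{"api": "hand_motion", "payload": {
  "motion": {"plan": [[0.0002,0.004,0,0],[0.0005,0.012,0,0],[0.001,0.022,0,0],[0.0013,0.032,0,0],[0.0017,0.042,0,0],[0.002,0.052,0,0],[0.0024,0.062,0,0],[0.0027,0.068,0,0],[0.0028,0.07,0,0]]}
}}

```text
clock: 4.75
eef_pos: [0.5085, 0.0984, 0.1791]
ee_rot: [-3.133, 0.222, -0.001]
ft_force: [0.5, 2.0, 4.9]
finger_gap: 0.0314
finger_force: 25.4
```

```bash
python3 -c "
from go import *
delta((.5015,.029,.179),np.pi/2-.14)"
```

```text
t 4.75 tcp [0.5085 0.0984 0.1791] tilt [ 6.e-04  2.e-04 -1.e+00] q [-0.04  0.32  1.91  0.    0.92  1.67] f [0.5 2.  4.9] gap 0.0314
shift [0.0029 0.0697 0.    ] turn -0.002
```

Request:
{"api": "hand_motion", "payload": {
  "motion": {"plan": [[0.0002,0.004,0,0],[0.0005,0.012,0,0],[0.001,0.022,0,0],[0.0013,0.032,0,0],[0.0017,0.042,0,0],[0.002,0.052,0,0],[0.0024,0.062,0,0],[0.0027,0.068,0,0],[0.0028,0.0705,0,0],[0.0028,0.0705,0,0]]}
}}

```text
clock: 5.75
eef_pos: [0.5013, 0.0282, 0.179]
ee_rot: [3.133, -0.222, 0.001]
ft_force: [-0.1, 0.7, 6.9]
finger_gap: 0.0313
finger_force: 25.4
```

```bash
python3 - <<'E'
from go import *
import cv2
delta((.5015,.029,.179),np.pi/2-.14)
for n in ("wrist","top"):
    c=robot.camera(n);np.savez(n+"2.npz",**c)
    if n=="wrist": w=c["pixels"]
    else: t=cv2.resize(c["pixels"][165:235,335:415],(480,400),interpolation=cv2.INTER_CUBIC)
w=w[200:400,200:440];w=cv2.resize(w,(480,400),interpolation=cv2.INTER_CUBIC)
cv2.imwrite("pics/wt2.png",np.hstack([w,t])[:,:780,::-1])
E
```

```text
t 5.75 tcp [0.5013 0.0282 0.179 ] tilt [ 3.e-04 -5.e-04 -1.e+00] q [-0.18  0.28  1.95 -0.    0.91  1.53] f [-0.1  0.7  6.9] gap 0.0313
shift [ 0.0001 -0.0008  0.    ] turn -0.001
```

View pics/wt2.png

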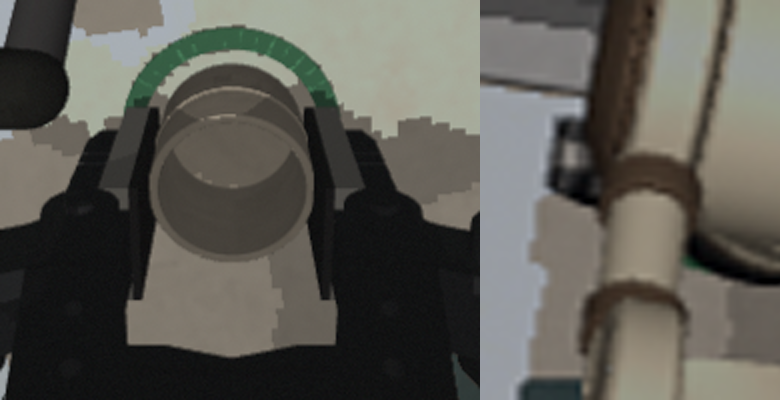

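The wrist view shows the cup upright inside the green ring and centred sideways. I'll let go, rise and check.

Request:
{"api": "hand_motion", "payload": {
  "motion": {"plan": [[0,0,0,0],[0,0,0,0],[0,0,0,0],[0,0,0,0],[0,0,-0.03,0],[0,0,-0.07,0],[0,0,-0.11,0],[0,0,-0.13,0],[0,0,-0.13,0],[0,0,-0.13,0]]},
  "jaw": 0.06,
  "grip_n": 25
}}

```text
clock: 6.85
eef_pos: [0.5011, 0.0294, 0.3083]
ee_rot: [3.134, -0.22, -0.0]
ft_force: [-0.5, -1.1, -0.9]
finger_gap: 0.0598
finger_force: 0.0
```

```bash
python3 - <<'E'
from go import *
from h import *
delta((.5015,.029,.179),np.pi/2-.14)
c=robot.camera("wrist");np.savez("w3.npz",**c)
h=hull(mask(c,(55,70,40),(95,255,255),(260,150,380,260)));e=cv2.fitEllipse(h);print(np.round(e[0],1),plane(c,e[0],0).round(4),cv2.boundingRect(h))
x,y=int(e[0][0])-45,int(e[0][1])-32
cv2.imwrite("pics/w3.png",cv2.resize(c["pixels"][y:y+75,x:x+90,::-1],None,fx=7,fy=7,interpolation=cv2.INTER_CUBIC));print(x,y)
E
```

```text
t 6.85 tcp [0.5011 0.0294 0.3083] tilt [-2.e-04 -0.e+00 -1.e+00] q [-0.18  0.07  1.9  -0.    1.18  1.53] f [-0.5 -1.1 -0.9] gap 0.0598
shift [0.0005 0.0004 0.1293] turn -0.0
[316.9 194.3] [0.5009 0.0286 0.    ] (287, 165, 61, 58)
271 162
```

View pics/w3.png

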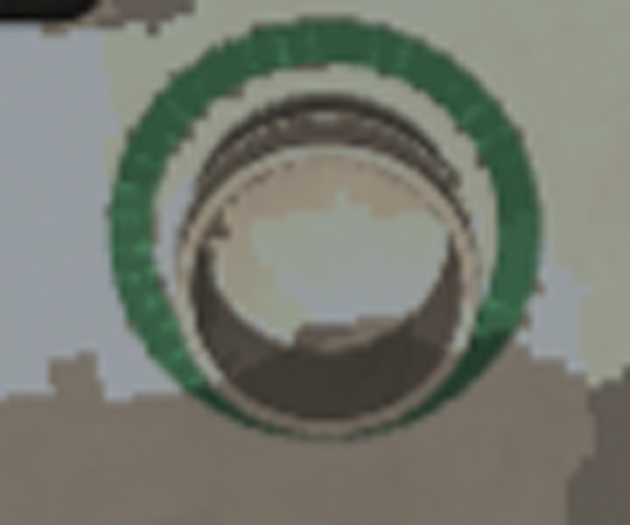

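The cup stands upright inside the green ring, rim centre at crop (327,290) and ring centre at crop (326,229).

```bash
python3 - <<'E'
from go import *
from h import *
c=dict(np.load("w3.npz"));print(plane(c,(317.3,202.9),.028))
delta((.641,.0915,.36),np.pi/2-.14)
delta((.641,.0915,.3165),np.pi/2-.14)
E
```

```text
[0.50147707 0.02835611 0.028     ]
t 6.9 tcp [0.5007 0.0295 0.3074] tilt [-2.3e-03  4.0e-04 -1.0e+00] q [-0.18  0.07  1.9  -0.    1.18  1.53] f [-0.1  0.6 -0.6] gap 0.0601
shift [ 0.1301 -0.081  -0.0529] turn -0.0
t 6.9 tcp [0.5007 0.0295 0.3074] tilt [-2.3e-03  4.0e-04 -1.0e+00] q [-0.18  0.07  1.9  -0.    1.18  1.53] f [-0.1  0.6 -0.6] gap 0.0601
shift [ 0.1302 -0.081  -0.0094] turn -0.0
```

The cup is within 1 mm of the ring centre. Next I go above the knob, moving up and left first to stay clear of the wall.

Request:
{"api": "hand_motion", "payload": {
  "motion": {"plan": [[0,-0.02,-0.04,0],[0.01,-0.05,-0.07,0],[0.03,-0.08,-0.092,0],[0.06,-0.08,-0.092,0],[0.09,-0.08,-0.092,0],[0.11,-0.08,-0.092,0],[0.119,-0.08,-0.092,0],[0.119,-0.08,-0.092,0],[0.119,-0.08,-0.092,0]]}
}}

```text
clock: 7.8
eef_pos: [0.6297, 0.0921, 0.3996]
ee_rot: [-3.134, 0.22, 0.004]
ft_force: [-0.8, 0.6, 0.0]
finger_gap: 0.0601
finger_force: 0.0
```

```bash
python3 - <<'E'
from go import *
from h import *
c=robot.camera("wrist");np.savez("w4.npz",**c)
m=mask(c,(0,130,60),(8,255,255),(200,60,450,380));n,l,s,ce=cv2.connectedComponentsWithStats(m);i=1+s[1:,4].argmax()
h=hull((l==i).astype(np.uint8));r=cv2.minAreaRect(h);print(s[i],r,plane(c,r[0],.16),-c["R"].T@c["t"])
b=[plane(c,q,.16) for q in cv2.boxPoints(r)];print(np.round(b,4))
S=dict(np.load("scene0.npz"));T=dict(np.load("top0.npz"))
print(tri(c,r[0],S,(291.2,154.2)),tri(c,r[0],T,(348.6,117.4)))
delta((.641,.0915,.36),np.pi/2-.14)
cv2.imwrite("pics/w4.png",c["pixels"][:,:,::-1])
E
```

```text
[ 290  192   44   29 1208] ((311.5, 206.0), (28.0, 43.0), 90.0) [0.63933155 0.09354109 0.16      ] [0.69847948 0.08297642 0.36764011]
[[0.6499 0.1052 0.16  ]
 [0.6462 0.0794 0.16  ]
 [0.6285 0.0816 0.16  ]
 [0.6323 0.108  0.16  ]]
(array([0.64005233, 0.09325366, 0.16277702]), np.float64(0.0003234103206117645)) (array([0.64040266, 0.09317996, 0.16388345]), np.float64(0.00033452804755468383))
t 7.85 tcp [0.6296 0.0922 0.4   ] tilt [-1.7e-03  1.0e-04 -1.0e+00] q [-0.04  0.32  1.42  0.    1.41  1.67] f [-0.  -0.   0.6] gap 0.06
shift [ 0.0115 -0.0009  0.04  ] turn -0.0
```

View pics/w4.png

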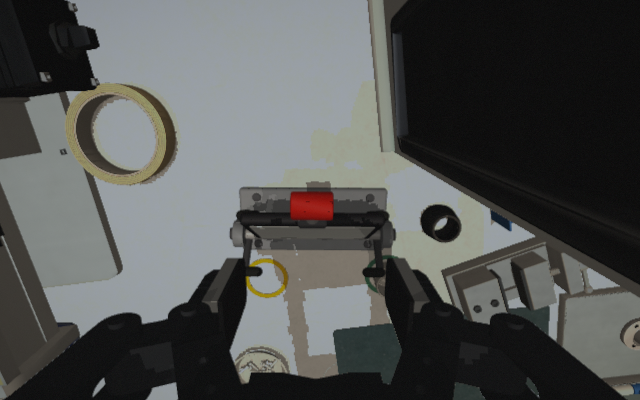

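The wrist view shows the knob at (311,206), its axis exactly across the image, so the yaw of -0.14 is right. Fingers clear the wall at (385,150). Descend and pinch the ends.

Request:
{"api": "hand_motion", "payload": {
  "motion": {"plan": [[0.01,-0.002,0.02,0],[0.01,-0.002,0.04,0],[0.01,-0.002,0.06,0],[0.01,-0.002,0.075,0],[0.01,-0.002,0.085,0],[0.01,-0.002,0.086,0],[0.01,-0.002,0.086,0]]}
}}

```text
clock: 8.55
eef_pos: [0.6406, 0.0926, 0.3152]
ee_rot: [-3.134, 0.22, -0.001]
ft_force: [-0.0, 0.1, 0.1]
finger_gap: 0.0603
finger_force: 0.0
```

```bash
python3 - <<'E'
from go import *
from h import *
delta((.640,.0933,.314),np.pi/2-.14)
c=dict(np.load("w4.npz"));ex=np.array([.9902,-.1395,0])
e=plane(c,(313.5,187.5),.01);print("hinge from rear edge",e-.035*ex, "from knob",np.array([.640,.0933,0])-.0599*ex)
E
```

```text
t 8.55 tcp [0.6406 0.0926 0.3152] tilt [ 7.e-04 -0.e+00 -1.e+00] q [-0.04  0.42  1.46  0.    1.26  1.67] f [-0.   0.1  0.1] gap 0.0603
shift [-0.0007 -0.0006  0.0012] turn -0.0
hinge from rear edge [0.58145023 0.10113421 0.01      ] from knob [0.58068702 0.10165605 0.        ]
```

Request:
{"api": "hand_motion", "payload": {
  "motion": {"plan": [[0,0,0,0],[0,0,0,0],[0,0,0,0],[0,0,0,0],[0,0,0,0],[0,0,0,0],[0,0,0,0]]},
  "jaw": 0.01,
  "grip_n": 35
}}

```text
clock: 9.25
eef_pos: [0.6409, 0.0928, 0.3159]
ee_rot: [-3.133, 0.22, -0.003]
ft_force: [-0.2, 1.5, 5.7]
finger_gap: 0.0251
finger_force: 35.8
```

```bash
python3 -c "
from go import *
delta((.581,.1013,.33),np.pi/2-.14)"
```

```text
t 9.25 tcp [0.6409 0.0928 0.3159] tilt [ 1.9e-03  4.0e-04 -1.0e+00] q [-0.04  0.42  1.46  0.    1.26  1.67] f [-0.2  1.5  5.7] gap 0.0251
shift [-0.0605 -0.0001 -0.0142] turn -0.0
```

Request:
{"api": "hand_motion", "payload": {
  "motion": {"plan": [[-0.0067,0,-0.0034,0],[-0.0159,0,-0.0073,0],[-0.0254,0,-0.0104,0],[-0.0351,0,-0.0128,0],[-0.0437,0,-0.0142,0],[-0.0512,0,-0.015,0],[-0.0562,0,-0.0152,0],[-0.0595,0,-0.0153,0],[-0.0598,0,-0.0153,0],[-0.0598,0,-0.0153,0]]}
}}

```text
clock: 10.25
eef_pos: [0.5808, 0.1015, 0.3304]
ee_rot: [-3.133, 0.22, -0.001]
ft_force: [2.6, 4.6, 2.3]
finger_gap: 0.0252
finger_force: 36.0
```

```bash
python3 - <<'E'
from go import *
from h import *
delta((.581,.1013,.33),np.pi/2-.14)
c=robot.camera("scene");np.savez("s5.npz",**c);w=robot.camera("wrist");np.savez("w5.npz",**w)
a=cv2.resize(c["pixels"][130:260,240:350],(400,473),interpolation=cv2.INTER_CUBIC);b=cv2.resize(w["pixels"][100:400,190:443],(399,473))
cv2.imwrite("pics/s5.png",np.hstack([a,b])[:,:,::-1])
E
```

```text
t 10.25 tcp [0.5808 0.1015 0.3304] tilt [ 9.0e-04  1.2e-03 -1.0e+00] q [-0.03  0.26  1.63  0.    1.25  1.68] f [2.6 4.6 2.3] gap 0.0252
shift [0.0002 0.0002 0.0004] turn 0.0
```

View pics/s5.png

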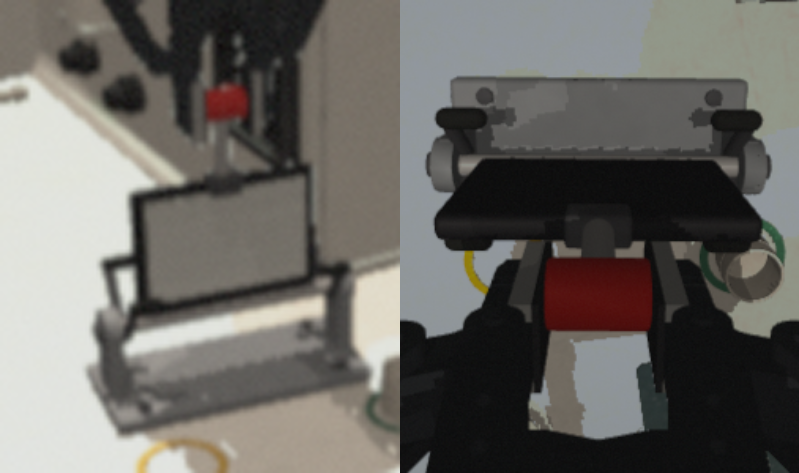

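The flap stands upright, with the knob pinched between the pads: scene crop (228,102), wrist crop (598,293). The cup is still in the green ring. I'll check the angle numerically, comparing knob and hinge in the same wrist image.

```bash
python3 - <<'E'
from h import *
c=dict(np.load("w5.npz"));S=dict(np.load("s5.npz"));ex=np.array([.9902,-.1395,0])
f=lambda u,v:((u-400)*253/399+190,v*300/473+100)
m=mask(c,(0,130,40),(8,255,255),(250,240,380,330));r=cv2.minAreaRect(hull(m));k=plane(c,r[0],.175)
e=plane(c,f(600,79),.01)-.035*ex; p=(plane(c,f(432,163),.05)+plane(c,f(765,166),.05))/2
ms=mask(S,(0,130,60),(8,255,255),(280,145,320,175));rs=cv2.minAreaRect(hull(ms))
print("knob",r,k,"tri",tri(c,r[0],S,rs[0]),"hinge",e,p)
for h in(e,p,np.array([.581,.1013,0])):print("lean rad",((k-h)@ex)/.125)
from go import *
delta((.581,.1013,.33),np.pi/2-.14)
E
```

```text
knob ((315.0, 286.0), (46.0, 68.0), 90.0) [0.58260361 0.10211394 0.175     ] tri (array([0.58256116, 0.09968938, 0.17717634]), np.float64(0.005057503083244217)) hinge [0.58002696 0.10120892 0.01      ] [0.58055839 0.1019096  0.05      ]
lean rad 0.01940113819399572
lean rad 0.0159733257905376
lean rad 0.01179477308351905
t 10.35 tcp [0.5809 0.1015 0.3304] tilt [ 7.0e-04  1.2e-03 -1.0e+00] q [-0.03  0.26  1.63  0.    1.25  1.68] f [3.  4.7 3. ] gap 0.0256
shift [0.0001 0.0002 0.0004] turn 0.0
```

Request:
{"api": "hand_motion", "payload": {
  "motion": {"plan": [[-0.0005,0,0,0],[-0.001,0,0,0],[-0.001,0,0,0],[-0.001,0,0,0],[-0.001,0,0,0],[-0.001,0,0,0]]}
}}

```text
clock: 10.95
eef_pos: [0.58, 0.1016, 0.3304]
ee_rot: [-3.133, 0.219, -0.002]
ft_force: [3.5, 5.0, 2.9]
finger_gap: 0.0257
finger_force: 36.0
```

```bash
python3 - <<'E'
from go import *
from h import *
delta((.58,.1013,.33),np.pi/2-.14)
c=robot.camera("wrist");ex=np.array([.9902,-.1395,0])
r=cv2.minAreaRect(hull(mask(c,(0,130,40),(8,255,255),(250,240,380,330))));print((plane(c,r[0],.175)-np.array([.5806,.1014,0]))@ex/.125)
E
```

```text
t 10.95 tcp [0.58   0.1016 0.3304] tilt [ 0.0011  0.0011 -1.    ] q [-0.03  0.26  1.63  0.    1.25  1.68] f [3.5 5.  2.9] gap 0.0257
shift [0.     0.0003 0.0004] turn 0.0
0.008488679502521622
```

The flap is within about 0.01 rad of upright and held still, so I'm handing it in.

```bash
python3 -c "
from station import robot
print(robot.job_done())"
```

```text
the job is handed in; nothing more can be done
None
```

The job is handed in at about 11 s: the cup was slid without lifting to within 1 mm of the green ring's centre by the camera, and the flap is held still by its knob about 0.01 rad from upright; no verdict was shown.

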